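Set a rack of stained slides to drain over the drip tray

TASK

The slides are stained and have to drain. First slide the steel drip tray along the bench, without lifting it, until it is centred under the hook of the shelf and square to the shelf; then lift the slide rack out of the glass dish, keep it upright, and hang it by the middle of its handle on the hook so that it hangs freely over the tray. Leave the dish, the bottles and the jar where they stand.

Things in the scene. Friction and masses are not known exactly. Their poses are not given: they have to be found in the camera images.
- shelf: Fixed shelf standing over the bench: white deck 420 mm wide (y), 150 mm deep (x), 18 mm thick, underside 350 mm up, goods up to 115 mm tall on it; two 24 mm posts (feet 56 mm) at x +100, y +/-190 mm. Origin: on the bench exactly below the hook's seat; x away from the robot, square to the deck's long edges, y left along it, z up. Deck's front edge at x -35 mm: the hook is under the deck.
- hook_seat (a point): Lowest inside point of the hook, on top of its wire, 235 mm up, straight above the shelf's origin; axes as the shelf. The hook is a J of 8 mm steel wire in the shelf's y-z plane: shank coming down from the deck at y +16 mm, a round bend 24 mm clear inside, free tip on the -y side. A bar along x enters over the tip from -y, then goes down into the bend.
- tray: Loose stainless drip tray, open on top, 140 mm along its x, 200 mm along its y, walls 30 mm high and 4 mm thick, about 0.45 kg. Origin: centre of its underside, z up. It slides flat on the bench when pushed on a wall; friction varies.
- dish: Loose rectangular glass staining dish, open on top, 134 mm along its x, 110 mm along its y, 55 mm high, walls and floor 6 mm, 0.6 kg. Origin: centre of its underside, z up. The rack stands in it.
- rack: Stainless slide rack with ten glass slides fixed in it, basket 110 mm (x) by 86 mm (y), 38 mm high, about 0.26 kg, standing in the dish, x along the dish's x. Origin: centre of underside, z up. Bail handle of 9 mm round bar in its x-z plane: uprights at x +/-52 mm, level top bar with axis 123 mm up, free to be pinched across y at |x| 14 to 52 mm, and a hump in the middle, axis 135 mm up.
- rack_handle (a point): Centre of the hump of the rack's handle, on the bar's axis, 135 mm above the rack's underside; axes as the rack. The rack hangs by it; hung, this point lies 4.5 mm above the hook's seat. The rack weighs mostly below, so it hangs upright.
- bottle_a: Brown glass stain bottle with black cap, 58 mm diameter, 150 mm tall, in the row behind the hook, under the rear of the shelf. Origin: centre of its underside.
- bottle_b: White plastic stain bottle, 54 mm diameter, 120 mm tall, in the row behind the hook, under the rear of the shelf. Origin: centre of its underside.
- jar: Green glass staining jar with lid, 68 mm diameter, 110 mm tall, in the row behind the hook, under the rear of the shelf. Origin: centre of its underside.
- hook_tip (a point): End of the hook's free tip: 20 mm to -y of the seat and 31 mm above it; axes as the shelf.
- deck_front (a point): Lowest front point of the steel hook clamp, 30 mm wide, gripped round the deck's front edge: x -40, y +16 mm from the seat, 345 mm above the bench (5 mm below the deck's underside). Its top plate shows on the deck. An upright gripper holding the handle at the hook would hit the deck, so it must lean back towards the robot.
Not all that is in view belongs to the job. Several things have the shape of the tray; the one meant has the colours described above.

How it is judged (in metres and radians):
On the way, in this order (a step that is already met when the one before it is completed fails the run):
1. the drip tray stands flat on the bench, centred under the hook (within 20 mm) and square to the shelf (within 0.15 rad) (horizontal distance between tray and hook_seat below 0.02 m and angle between the x axis of tray and the x axis of shelf, either way round below 0.15 rad and height (world z) of tray below 0.006 m), for 0.2 s.
2. the rack hangs by its handle on the hook (distance between rack_handle and hook_seat below 0.015 m and contact force between rack and shelf above 1 N and contact force between rack and the fingers below 0.05 N), for 0.2 s.
At the end, for the whole second after the job is handed in: The tray stands flat on the bench at rest, its centre within 20 mm of the point below the hook's seat and within 0.15 rad of square to the shelf; the rack hangs on the hook by the middle of its handle (hump within 15 mm of the seat), upright within 0.25 rad and nearly still (all of step 1 and distance between rack_handle and hook_seat below 0.015 m and contact force between rack and shelf above 1 N and angle between rack's own z axis and vertical below 0.25 rad and linear speed of rack below 0.08 m/s and linear speed of tray below 0.02 m/s); the robot touches nothing.
It fails at once if the tray is lifted or tipped (height (world z) of tray above 0.015 m or angle between tray's own z axis and vertical above 0.15 rad).
It fails at once if the rack is tipped more than 0.5 rad (angle between rack's own z axis and vertical above 0.5 rad).
It fails at once if a bottle, the jar or the dish is moved more than 40 mm (distance of any of bottle_a, bottle_b, jar, dish from where it was at the start of the episode above 0.04 m).
It also fails if it takes over 72 s, if anything falls off the work surface, if the arm or the gripper's body presses on something with over 40 N, if the wrist force passes 120 N, or if a joint passes its speed limit or range.

ROBOT

A 6-joint arm with a two-finger parallel gripper is mounted at the origin on the work surface. World frame = base frame: x ahead of the robot, y to its left, z up, the work surface at z = 0. Lengths are in mm, angles in degrees, forces in N, time in s.
With the tool pointing down it reaches from about 350 to 850 mm from the base axis. Payload 8.1 kg.
Tool frame: the origin (TCP) lies midway between the tips of the shut fingers; the grasp point (between the pads) lies 19 mm behind it (r.pinch_z is the distance from the TCP to the grasp point, in mm); z points along the fingers, y is the line along which they close (so a half turn about z gives the same grasp; the last joint's range is limited). The gripper opens to 85 mm and grips with 20 to 120 N. Pads are 22 mm wide; open, the fingers measure 114 mm over their backs; the gripper's body (76 mm by 85 mm) begins 54 mm behind the grasp point. The pads swing forward as they close: fully open they stand 13 mm farther back than shut.
Start: joints at [-72.96, 7.471, 85.268, -0, 87.261, -4.893], TCP at [224.132, -556.57, 231.292] pointing down, gripper open.
Joint ranges: [-169.43, 169.43], [-51.17, 129.36], [1.28, 143.12], [-76.62, 256.62], [0, 156.53], [-152.29, 152.29]. Speed limits (degrees/s): [136.94, 136.94, 159.86, 180, 180, 180].

INTERFACE

Orientations are given as [roll, pitch, yaw] about the fixed x, y, z axes, in that order (R = Rz(yaw) Ry(pitch) Rx(roll)).
In Python, from bench import r gives the robot as it stands.
- The arm moves only by the shell command python3 -m jog 'ROWS' [OPENING] [FORCE]. ROWS is JSON, one flat list of numbers, 6 for each row, row after row: the shift along the tool's x, y, z in m, then the turn, a rotation vector about the tool's x, y, z in rad. A call has 1 to 8 rows; each row is the pose to reach, as a shift and turn from the pose commanded when the call began, along the tool's axes at that moment; what a row does not reach only later rows make up. A row lasts 1/8 s, in which the tool goes at most 62.5 mm and 10.7 degrees, less where a joint would pass 70% of its speed; a pose out of reach is approached as far as the arm can. A call with a gripper value outside its range is refused whole. OPENING is the opening, from -1 (shut) to 1 (fully open), set as the call begins (- or left out, the last holds). The fingers move at their own pace and stop on an object; FORCE is the grip in N (left out, the last holds). Time passes only in rows, so rows that repeat a pose let the fingers close. It gives the time, the measured TCP pose, the force, the opening and the grip force at its end, in the units of the state.
- r.sense(): the state, without advancing time (a new reading comes with each control period).
- r.snapshot(name): name is "scene" or "top" or "wrist"; returns a dict with "pixels" (384x512x3 uint8, red, green, blue), "range_z" (384x512 float32, mm along the optical axis (not along the pixel's ray), 0 where there is no reading), "K" (3x3 intrinsics, pixels), "rvec" (rotation vector, rad) and "tvec" (3), from world to camera coordinates, as OpenCV has them. Camera axes: x right, y down, z forward; pixel columns grow to the right and rows downward; lengths in mm; the calibration is good to about 2 mm. A picture is of the moment at which its call begins.
- r.hand_in(): hands the job in; it is judged then, once.
Trained networks look in a picture, given as the dict that the camera call returned (one of the last four; its "shot" number tells which), for a name from the list of things; names that differ only in an ending like _2 or _b are one class to them, and where a whole thing is asked for, a point or a joint stands for the part that bears it (a point fixed in the world has none). Each returns a list of dicts, best first, with "score" (0 to 1); they miss things now and then, are a little off and sometimes report something else, mostly with a low value. They report only what shows in the picture. A call takes as long as a camera call. They do not tell look-alikes from the thing itself.
- r.look_for(picture, target): "bbox" ([left, top, right, bottom] in pixels, round what is visible of it).
- r.outline_of(picture, target): "region" (384x512 bool, what is visible of it) and "bbox" ([left, top, right, bottom] in pixels, round what is visible of it).
The state is a dict: "time": time; "joint_pos": joint angles; "qd": joint speeds; "joint_efforts": joint torques, N m; "tool_pos": TCP position; "tcp_rot": TCP orientation; "ft_force": force on the tool from outside, world axes, zero at the start; "wrist_torque": the same for the moment, N m; "finger_gap": finger opening in mm; "grip_force": force on a finger pad.
Only numpy, scipy, OpenCV 4.12 (cv2) and the standard library are available. Lean on these libraries where they do the work, as an engineer would, in place of code of your own. Each camera call takes 0.05 s, during which the arm holds its last target. There are 200 camera calls.

## Working session

There is one attempt and no reset: what is moved stays moved. The work goes in short steps, Python scripts to look and compute and a shell command to move; the robot and the scene stay as the last step left them, time stands still between calls to the robot, and variables do not carry over. Pictures are saved under pics/ and viewed, at most 10 in all, crops included, and the job is handed in when it is done.

```bash
ls; mkdir -p pics
cat > h.py <<'E'
import numpy as np, cv2
from bench import r
def pts(s,mask=None):
    z=s["range_z"]; v,u=np.nonzero((z>0) if mask is None else (mask&(z>0)))
    d=z[v,u]; K=s["K"]; c=np.stack([(u-K[0,2])*d/K[0,0],(v-K[1,2])*d/K[1,1],d],1)
    R=cv2.Rodrigues(np.array(s["rvec"],float))[0]
    return (c-np.ravel(s["tvec"]))@R, u, v
def save(s,n): cv2.imwrite("pics/"+n+".png",cv2.cvtColor(s["pixels"],cv2.COLOR_RGB2BGR))
E
python3 - <<'E'
from h import *
a=r.snapshot("scene");b=r.snapshot("top")
im=np.hstack([a["pixels"],b["pixels"]]); im=cv2.resize(im,(800,300),interpolation=cv2.INTER_AREA)
save(dict(pixels=np.vstack([cv2.resize(a["pixels"],(768,576))])),"s1"); save(dict(pixels=cv2.resize(b["pixels"],(768,576))),"t1")
for n in ["tray","dish","rack","shelf","bottle_a","jar"]:
  for nm,s in(("scene",a),("top",b)):
    for o in r.outline_of(s,n):
      p,u,v=pts(s,o["region"]); 
      print(n,nm,round(o["score"],2),np.round(o["bbox"]),np.round(np.median(p,0)) if len(p) else '')
print(r.sense())
for s in(a,b): print(s["K"],-cv2.Rodrigues(np.array(s["rvec"],float))[0].T@np.ravel(s["tvec"]))
E
```

```text
pics
tray scene 0.83 [104. 191. 174. 258.] [ 432. -544.    5.]
tray scene 0.72 [166. 135. 225. 205.] [ 300. -286.    5.]
tray scene 0.6 [266. 111. 328. 168.] [337. 118.   5.]
tray top 0.94 [170. 215. 235. 275.] [341. 118.   4.]
tray top 0.79 [348. 193. 415. 245.] [ 433. -542.    4.]
tray top 0.69 [276. 161. 340. 212.] [ 552. -266.    4.]
tray top 0.6 [285. 224. 341. 287.] [ 295. -291.    4.]
dish scene 0.86 [340. 145. 384. 174.] [501. 287.  46.]
dish top 0.71 [136. 168. 174. 214.] [527. 284.  45.]
rack scene 0.78 [349. 141. 377. 172.] [512. 298.  35.]
rack scene 0.61 [343. 144. 384. 170.] [506. 279.  45.]
rack top 0.93 [140. 176. 172. 203.] [539. 291.  21.]
shelf scene 0.64 [226. 161. 407. 290.] [716. -48. 402.]
shelf top 0.84 [171.  94. 320. 154.] [683. -56. 398.]
bottle_a scene 0.68 [324. 241. 348. 259.] [781.  33. 103.]
bottle_a scene 0.49 [271. 262. 286. 280.] [ 774. -156.   87.]
jar scene 0.84 [301. 249. 322. 273.] [781. -51.  97.]
{'time': 0.7, 'joint_pos': array([-7.29601474e+01,  7.46921151e+00,  8.52652349e+01, -1.45884927e-03,
        8.72624977e+01, -4.89260876e+00]), 'qd'
[... 182 characters left out ...]
e-05,
        1.20678887e-03,  9.28128247e-05]), 'tool_pos': array([ 224.13003898, -556.58630092,  231.33723283]), 'tcp_rot': array([1.79997080e+02, 1.71251185e-03, 2.19325310e+01]), 'ft_force': array([-0.3201887 ,  0.23231637, -0.04624616]), 'wrist_torque': array([-0.02126414,  0.01499549,  0.00340719]), 'grip_force': 0.0, 'finger_gap': 85.43379935606792}
[[352.02779003   0.         258.73296429]
 [  0.         352.02779003 190.70056322]
 [  0.           0.           1.        ]] [ 854.68467071 -258.73905735 1230.63451652]
[[418.75911117   0.         258.01117824]
 [  0.         418.75911117 186.50046822]
 [  0.           0.           1.        ]] [ 362.55494722 -110.64606864 1575.83445401]
```

View pics/s1.png

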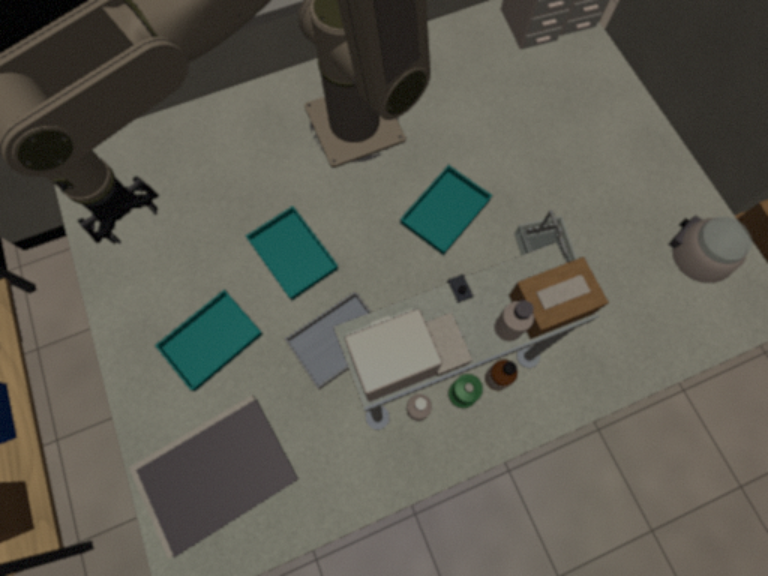

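View pics/t1.png

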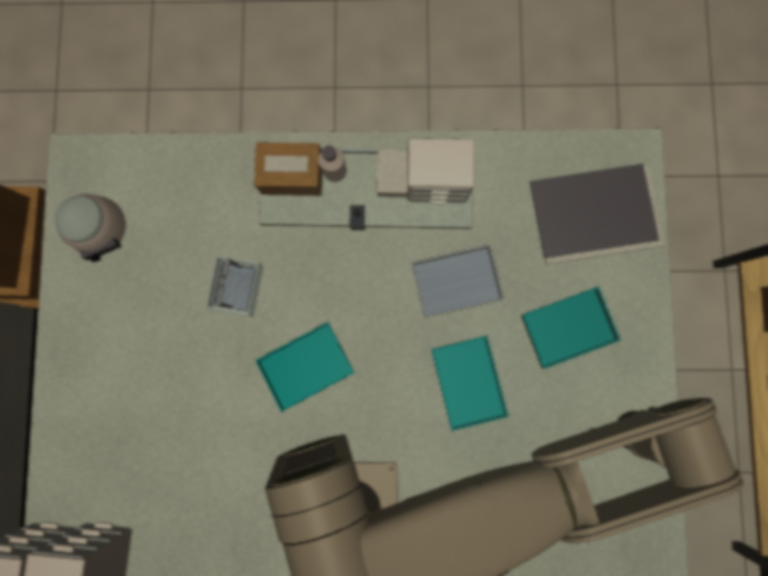

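The scene picture (768 px wide) and the top picture agree. Four things are tray-shaped, given here in top-picture zoom pixels: teal at (305,366), teal at (469,382), teal at (570,328), and bare grey metal at (457,282). Only the grey one fits "stainless". The clamp is at (357,217) and the dish with the rack at (236,286). I'll confirm the tray with a crop and measure it.

Run:
```python
from h import *
a=r.snapshot("scene");b=r.snapshot("top")
save(dict(pixels=np.hstack([cv2.resize(b["pixels"][120:220,120:245],(500,400),interpolation=cv2.INTER_CUBIC)[:, :],cv2.resize(b["pixels"][155:220,270:345],(300,260),interpolation=cv2.INTER_CUBIC)[:260].repeat(1,0) if 0 else cv2.resize(b["pixels"][150:250,270:345],(300,400),interpolation=cv2.INTER_CUBIC)])),"c1")
def rect(P):
    c,s,ang=cv2.minAreaRect(P.astype(np.float32)[:,:2]); return np.round(c,1),np.round(s,1),round(ang,1)
for nm,s in(("scene",a),("top",b)):
    p,u,v=pts(s); 
    col=s["pixels"][v,u].astype(int)
    # deck
    d=(abs(p[:,2]-368)<4)&(p[:,0]>500)&(abs(p[:,1]+50)<300); print(nm,"deck",d.sum(),rect(p[d]), np.median(p[d,2]))
    cl=(p[:,2]>360)&(p[:,2]<395)&(p[:,0]>550)&(p[:,0]<680)&(abs(p[:,1]+20)<120)&(col.max(1)<70)
    print("clamp",cl.sum(),p[cl].mean(0) if cl.any() else '',np.percentile(p[cl],[2,98],axis=0))
    t=(p[:,2]>-8)&(p[:,2]<45)&(p[:,0]>420)&(p[:,0]<680)&(p[:,1]<-100)&(p[:,1]>-400)&(col[:,2]-col[:,0]>4)&(abs(col[:,1]-col[:,0])<25)
    m=np.zeros((384,512),np.uint8); m[v[t],u[t]]=1
    n,l,st,ce=cv2.connectedComponentsWithStats(m); k=1+np.argmax(st[1:,4]); q=l[v,u]==k; q&=t
    print("tray",q.sum(),rect(p[q]),np.percentile(p[q,2],[2,50,98]))
    w=(p[:,0]>420)&(p[:,0]<640)&(p[:,1]>180)&(p[:,1]<380)
    dd=w&(p[:,2]>40)&(p[:,2]<62); print("dish",dd.sum(),rect(p[dd]))
    dd=w&(p[:,2]>70)&(p[:,2]<150); print("handle",dd.sum(),rect(p[dd]) if dd.sum()>2 else '',p[dd].mean(0),p[dd,2].max())
    print(np.round(p[dd]))
```

```text
Traceback (most recent call last):
cv2.error: OpenCV(4.12.0) /io/opencv/modules/imgproc/src/convhull.cpp:143: error: (-215:Assertion failed) total >= 0 && (depth == CV_32F || depth == CV_32S) in function 'convexHull'
```

View pics/c1.png

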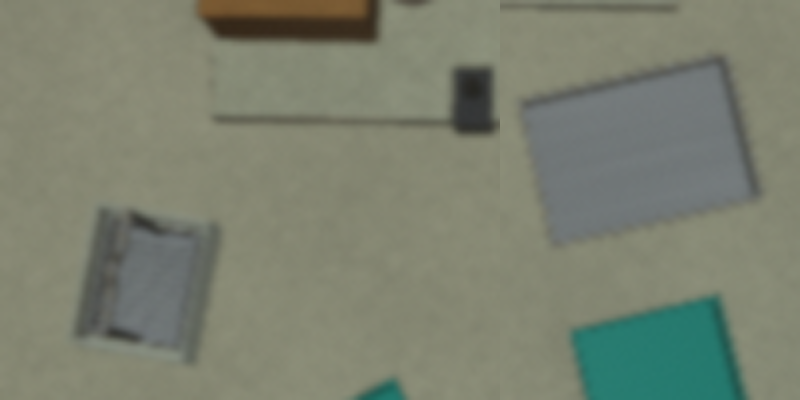

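The crop shows bare grey metal at about pixel (640,150) beside a teal tray, so the grey one is the steel tray. The array layout broke my script, so I'll fix that and measure again.

```bash
cat >> h.py <<'E'
def rect(P):
    if len(P)<4: return None
    c,s,ang=cv2.minAreaRect(np.ascontiguousarray(P[:,:2],dtype=np.float32)); return np.round(c,1),np.round(s,1),round(ang,1)
E
python3 - <<'E'
from h import *
for nm in("scene","top"):
    s=r.snapshot(nm)
    p,u,v=pts(s); 
    col=s["pixels"][v,u].astype(int)
    d=(abs(p[:,2]-368)<5)&(p[:,0]>500)&(abs(p[:,1]+50)<300); print(nm,"deck",d.sum(),rect(p[d]), np.median(p[d,2]) if d.any() else '')
    f=(p[:,2]>340)&(p[:,2]<395)&(p[:,0]>500)&(p[:,0]<680); print("front",f.sum(),[ (y,np.round(np.sort(p[f&(abs(p[:,1]-y)<12),0])[:3],1)) for y in range(-220,180,40)])
    cl=(p[:,2]>360)&(p[:,2]<395)&(p[:,0]>550)&(p[:,0]<680)&(abs(p[:,1]+20)<120)&(col.max(1)<75)
    print("clamp",cl.sum(),np.round(np.percentile(p[cl],[2,50,98],axis=0),1) if cl.any() else '')
    t=(p[:,2]>-8)&(p[:,2]<45)&(p[:,0]>420)&(p[:,0]<680)&(p[:,1]<-100)&(p[:,1]>-400)&(col[:,2]-col[:,0]>4)&(abs(col[:,1]-col[:,0])<25)
    m=np.zeros((384,512),np.uint8); m[v[t],u[t]]=1
    n,l,st,ce=cv2.connectedComponentsWithStats(m); k=1+np.argmax(st[1:,4]); q=(l[v,u]==k)&t
    print("tray",q.sum(),rect(p[q]),np.percentile(p[q,2],[2,50,98]))
    w=(p[:,0]>420)&(p[:,0]<640)&(p[:,1]>180)&(p[:,1]<380)
    dd=w&(p[:,2]>40)&(p[:,2]<62); print("dish",dd.sum(),rect(p[dd]))
    dd=w&(p[:,2]>75)&(p[:,2]<150); print("handle",dd.sum(),rect(p[dd]))
    print(np.round(p[dd])[:25].tolist())
E
```

```text
scene deck 3740 (array([692.5, -51.5]), array([419.6, 155.2]), 88.6) 368.088575567097
front 2449 [(-220, array([616.4, 616.5, 616.5])), (-180, array([617.4, 617.6, 617.9])), (-140, array([617.9, 618.2, 618.8])), (-100, array([618.9, 619.2, 619.5])), (-60, array([616.4, 618.1, 619.2])), (-20, array([615.4, 616. , 616.4])), (20, array([620.8, 621.6, 622.2])), (60, array([622.7, 623.5, 623.7])), (100, array([623.1, 623.9, 624.2])), (140, array([624.2, 624.8, 625.5]))]
clamp 182 [[618.2 -48.6 368.7]
 [639.9 -35.7 373.3]
 [659.2 -20.5 384.1]]
tray 1080 (array([ 550. , -261.7]), array([129. , 194.3]), 14.7) [-1.2377193   4.09041199  9.44853435]
dish 272 (array([529.7, 295.2]), array([115.1, 117.1]), 78.1)
handle 110 (array([540.3, 292.2]), array([ 10.3, 110.7]), 80.1)
[[489.0, 297.0, 137.0], [489.0, 302.0, 133.0], [490.0, 306.0, 131.0], [486.0, 300.0, 121.0], [491.0, 297.0, 133.0], [492.0, 300.0, 133.0], [495.0, 302.0, 136.0], [489.0, 298.0, 121.0], [494.0, 295.0, 133.0], [496.0, 299.0, 133.0], [496.0, 303.0, 131.0], [488.0, 297.0, 112.0], [490.0, 300.0, 113.0], [494.0, 300.0, 120.0], [498
[... 890 characters left out ...]
17]
dish 359 (array([539.9, 291.2]), array([113.2, 134. ]), 79.5)
handle 106 (array([539.6, 290.8]), array([ 10. , 112.3]), 80.5)
[[595.0, 287.0, 124.0], [593.0, 281.0, 133.0], [595.0, 280.0, 123.0], [590.0, 285.0, 131.0], [589.0, 280.0, 137.0], [590.0, 278.0, 129.0], [592.0, 278.0, 116.0], [587.0, 285.0, 129.0], [587.0, 282.0, 128.0], [587.0, 279.0, 126.0], [589.0, 279.0, 115.0], [591.0, 279.0, 100.0], [592.0, 277.0, 92.0], [583.0, 285.0, 129.0], [582.0, 280.0, 136.0], [588.0, 283.0, 99.0], [588.0, 279.0, 97.0], [589.0, 278.0, 88.0], [579.0, 288.0, 132.0], [579.0, 285.0, 130.0], [579.0, 281.0, 130.0], [587.0, 281.0, 76.0], [575.0, 287.0, 135.0], [576.0, 285.0, 131.0], [576.0, 281.0, 130.0]]
```

Checks:
- **Deck:** 420×153 mm at 368 mm height, yaw about -1.2°, which puts the seat near (653,-51).
- **Tray:** about (551,-262), yaw about 13°.
- **Rack handle:** about (540,291), yaw about -9.8°.

First I'll move above the tray's front wall.

```bash
cat >> h.py <<'E'
from scipy.spatial.transform import Rotation as Ro
def Rt(rpy): return Ro.from_euler("xyz",rpy,degrees=True)
def plan(*ws, frm=None):
    """waypoints (tcp xyz mm, rpy deg) -> shift in m / rotvec rad in present tool axes"""
    s=r.sense(); p0,r0=(s["tool_pos"],s["tcp_rot"]) if frm is None else frm
    R0=Rt(r0)
    for p,e in ws:
        d=R0.inv().apply(np.array(p,float)-p0); w=(R0.inv()*Rt(e)).as_rotvec()
        print(np.round(d/1000,4).tolist(),np.round(w,4).tolist(),"| mm %.0f deg %.0f"%(np.linalg.norm(d),np.degrees(np.linalg.norm(w))))
E
python3 -c "
from h import *
print(r.pinch_z)
plan(([487,-277,200],[180,0,103]),([487,-277,150],[180,0,103]))"
```

```text
18.700000000000003
[0.3483, -0.1612, 0.0313] [0.0, 0.0, -1.4149] | mm 385 deg 81
[0.3483, -0.1612, 0.0813] [0.0, 0.0, -1.4149] | mm 392 deg 81
```

```bash
python3 -m jog '[0.0435,-0.020,0.004,0,0,-0.177, 0.087,-0.040,0.008,0,0,-0.354, 0.1305,-0.060,0.012,0,0,-0.531, 0.174,-0.080,0.016,0,0,-0.708, 0.2175,-0.101,0.020,0,0,-0.885, 0.261,-0.121,0.024,0,0,-1.062, 0.305,-0.141,0.028,0,0,-1.239, 0.348,-0.161,0.031,0,0,-1.415]'
python3 - <<'E'
from h import *
for nm in("wrist","top"):
    s=r.snapshot(nm)
    if nm=="wrist": save(s,"w1")
    p,u,v=pts(s); col=s["pixels"][v,u].astype(int)
    for o in r.outline_of(s,"tray")[:4]:
        q,_,_=pts(s,o["region"]); print(nm,o["score"],o["bbox"],rect(q),np.median(q,0))
    t=(p[:,2]>22)&(p[:,2]<36)&(p[:,0]>440)&(p[:,0]<660)&(p[:,1]<-120)&(p[:,1]>-400); print(t.sum(),rect(p[t]))
print(r.sense()["tool_pos"],r.sense()["tcp_rot"])
E
```

```text
time: 1.9
tool_pos: [487.8, -276.0, 200.3]
tcp_rot: [180.0, 0.0, 103.3]
ft_force: [0.2, 0.1, -0.3]
finger_gap: 85.5
grip_force: 0.0
wrist 0.74 [0.8, 72.2, 184.6, 207.7] (array([ 287.1, -294.7]), array([231.8, 158.5]), 13.7) [ 294.10984713 -287.14055991    4.45122538]
wrist 0.61 [244.3, 78.0, 382.0, 250.3] (array([ 557.3, -266.5]), array([156.2, 214.5]), 12.6) [ 552.57998868 -250.86732164    4.46125075]
wrist 0.58 [102.9, 259.9, 222.1, 353.2] (array([ 458.5, -428.4]), array([294.3, 186.1]), 62.5) [ 447.02844802 -492.7689173     4.47169701]
3389 (array([ 549.6, -262.2]), array([143.1, 202.9]), 12.6)
top 0.96 [274.6, 166.5, 313.7, 210.3] (array([ 534.2, -223.5]), array([174. , 133.2]), 5.4) [ 557.85439307 -208.97366924    4.26913624]
top 0.86 [170.8, 216.5, 234.0, 272.6] (array([342. , 114.1]), array([141.5, 200.6]), 27.4) [340.73746735 117.89666815   3.97656116]
top 0.82 [288.6, 226.7, 339.2, 287.8] (array([ 295.5, -278.1]), array([207. , 175.7]), 13.7) [ 305.79735027 -296.27045012    4.25199029]
top 0.6 [351.6, 191.6, 417.7, 247.6] (array([ 410.9, -481.2]), array([149. , 329.4]), 19.2) [ 433.28950599 -544.07035284    4.02666256]
132 (array([ 549. , -257.6]), array([142.7, 191.5]), 12.5)
[ 487.1182337  -276.61850576  200.18812848] [-1.79973356e+02  2.30261573e-03  1.03053403e+02]
```

View pics/w1.png

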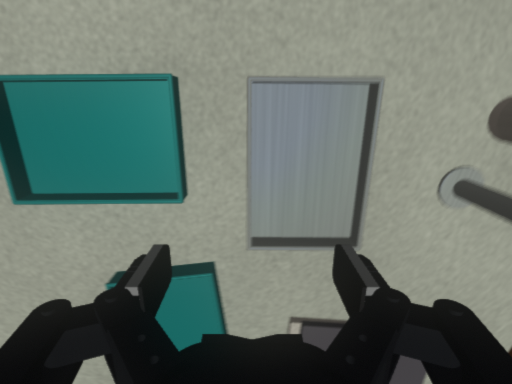

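The wrist view shows the steel tray at (247–384, 76–248). Its rim fits 143×203 mm, centred at (549.6,-262.2), yaw 12.6°. I'll lower onto the front wall and pinch it.

```bash
python3 -c "
from h import *
plan(([483.2,-277,60],[180,0,102.6]),([483.2,-277,6],[180,0,102.6]))"
```

```text
[0.0005, -0.0038, 0.1402] [-0.0005, 0.0, 0.0079] | mm 140 deg 0
[0.0005, -0.0038, 0.1942] [-0.0005, 0.0, 0.0079] | mm 194 deg 0
```

```bash
python3 -m jog '[0,-0.004,0.05,0,0,0.008, 0,-0.004,0.1,0,0,0.008, 0,-0.004,0.15,0,0,0.008, 0,-0.004,0.18,0,0,0.008, 0,-0.004,0.194,0,0,0.008, 0,-0.004,0.194,0,0,0.008]' 1
python3 -m jog '[0,0,0,0,0,0, 0,0,0,0,0,0, 0,0,0,0,0,0, 0,0,0,0,0,0, 0,0,0,0,0,0, 0,0,0,0,0,0, 0,0,0,0,0,0]' -1 25
python3 -c "
from h import *
c=np.array([593,-50.]);y=-1.2;w=c-68*np.array([np.cos(np.radians(y)),np.sin(np.radians(y))]);print(w)
plan(([*w,6.3],[180,0,90+y]))"
```

```text
time: 2.85
tool_pos: [482.2, -278.6, 6.0]
tcp_rot: [-179.9, -0.0, 102.5]
ft_force: [-1.0, 0.3, 0.4]
finger_gap: 85.7
grip_force: 0.0
time: 3.72
tool_pos: [483.3, -278.2, 6.7]
tcp_rot: [180.0, 0.0, 102.6]
ft_force: [0.7, 2.6, 5.2]
finger_gap: 3.4
grip_force: 26.5
[525.01491352 -48.57591545]
[0.2151, 0.0906, 0.0004] [0.0007, 0.0003, 0.24] | mm 233 deg 14
```

```bash
python3 -m jog '[0.01,0.004,0,0,0,0.01, 0.025,0.01,0,0,0,0.03, 0.045,0.02,0,0,0,0.05, 0.065,0.028,0,0,0,0.075, 0.085,0.036,0,0,0,0.1, 0.105,0.045,0,0,0,0.12, 0.125,0.053,0,0,0,0.145, 0.14,0.06,0,0,0,0.165]'
python3 -c "
from h import *
c=np.array([593,-50.]);y=-1.2;w=c-68*np.array([np.cos(np.radians(y)),np.sin(np.radians(y))]);print(w)
plan(([*w,6.3],[180,0,90+y]))"
```

```text
time: 4.72
tool_pos: [511.3, -128.0, 6.7]
tcp_rot: [180.0, 0.1, 93.0]
ft_force: [-1.3, -5.0, 4.9]
finger_gap: 3.6
grip_force: 26.7
[525.01491352 -48.57591545]
[0.0786, 0.0179, 0.0003] [0.0005, 0.0013, 0.0738] | mm 81 deg 4
```

```bash
python3 -m jog '[0.016,0.004,0,0,0,0.015, 0.032,0.008,0,0,0,0.03, 0.048,0.012,0,0,0,0.045, 0.062,0.015,0,0,0,0.06, 0.073,0.017,0,0,0,0.07, 0.079,0.018,0,0,0,0.074, 0.079,0.018,0,0,0,0.074]'
python3 -m jog '[0,0,0,0,0,0, 0,0,0,0,0,0, 0,0,0,0,0,0, 0,0,0,0,0,0, 0,0,-0.04,0,0,0, 0,0,-0.09,0,0,0, 0,0,-0.14,0,0,0, 0,0,-0.19,0,0,0]' 0.5
python3 - <<'E'
from h import *
s=r.snapshot("wrist"); save(s,"w2"); p,u,v=pts(s)
t=(p[:,2]>22)&(p[:,2]<36)&(p[:,0]>500)&(p[:,0]<700)&(p[:,1]<90)&(p[:,1]>-180)
print(t.sum(),rect(p[t]))
print(r.sense()["tool_pos"],r.sense()["tcp_rot"])
f=(p[:,2]>40)&(p[:,0]>550); print(f.sum(), np.round(p[f].min(0)),np.round(p[f].max(0)))
E
```

```text
time: 5.6
tool_pos: [525.0, -47.8, 6.7]
tcp_rot: [180.0, -0.0, 88.8]
ft_force: [-0.4, 0.3, 5.1]
finger_gap: 3.2
grip_force: 26.8
time: 6.6
tool_pos: [524.5, -48.6, 197.9]
tcp_rot: [180.0, -0.0, 88.8]
ft_force: [1.0, 0.2, 0.5]
finger_gap: 63.9
grip_force: 0.0
3523 (array([592.4, -49. ]), array([202.8, 143.5]), 88.7)
[527.96841056 -49.23556046 206.06517625] [1.79415073e+02 9.96228829e-02 8.88466574e+01]
20419 [ 550. -175.   40.] [790.  73. 290.]
```

View pics/w2.png

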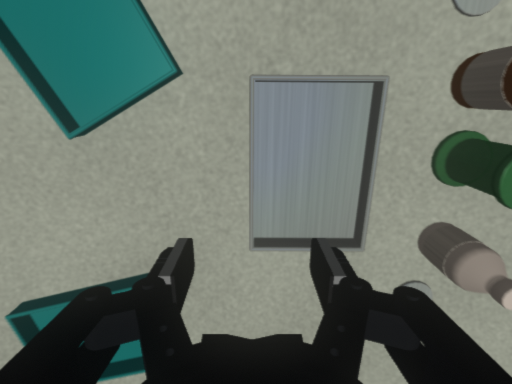

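The tray is now at (592.4,-49), yaw -1.3°, in the picture at (250–388, 75–248). Next I'll lean the tool back, both to see the hook itself and to prepare the last push under the shelf.

```bash
python3 -c "
from h import *
plan(([400,-50,260],[180,45,178.8]))"
```

```text
[-0.0034, -0.1274, -0.0552] [-0.6069, -0.6049, -1.4831] | mm 139 deg 98
```

```bash
python3 -m jog '[0,-0.02,-0.01,-0.075,-0.075,-0.17, 0,-0.04,-0.02,-0.14,-0.14,-0.34, 0,-0.055,-0.025,-0.21,-0.21,-0.5, 0,-0.07,-0.03,-0.28,-0.28,-0.67, 0,-0.085,-0.04,-0.34,-0.34,-0.84, 0,-0.1,-0.045,-0.41,-0.41,-1.0, 0,-0.115,-0.05,-0.48,-0.48,-1.17, -0.003,-0.127,-0.055,-0.547,-0.545,-1.34]'
python3 -c "
from h import *
plan(([400,-50,260],[180,45,178.8]))"
```

```text
time: 7.65
tool_pos: [479.5, -54.2, 249.4]
tcp_rot: [175.7, 34.6, 163.7]
ft_force: [0.1, 0.8, -0.2]
finger_gap: 64.0
grip_force: 0.0
[0.0578, -0.0142, -0.054] [-0.0939, -0.172, -0.2086] | mm 80 deg 16
```

```bash
python3 -m jog '[0.029,-0.007,-0.027,-0.047,-0.086,-0.104, 0.058,-0.014,-0.054,-0.094,-0.172,-0.209, 0.058,-0.014,-0.054,-0.094,-0.172,-0.209, 0.058,-0.014,-0.054,-0.094,-0.172,-0.209]'
python3 - <<'E'
from h import *
s=r.snapshot("wrist"); save(s,"w3"); p,u,v=pts(s); print(r.sense()["tool_pos"],r.sense()["tcp_rot"])
h=(p[:,2]>228)&(p[:,2]<340)&(p[:,0]>600)&(p[:,0]<690)&(abs(p[:,1]+50)<60)
print(h.sum())
for z in range(230,345,8):
    k=h&(abs(p[:,2]-z)<4)
    if k.any():
        y=np.sort(p[k,1]); print(z,k.sum(),np.round(np.median(p[k,0])),np.round([y[0],np.median(y),y[-1]],1))
f=(p[:,2]>325)&(p[:,0]<690)&(p[:,0]>590); print(f.sum()); print(np.round(np.percentile(p[f],[0,5,50,95],axis=0),1))
E
```

```text
time: 8.15
tool_pos: [507.7, -82.4, 253.2]
tcp_rot: [178.8, 42.5, 178.2]
ft_force: [-0.1, 0.8, -0.4]
finger_gap: 63.8
grip_force: 0.0
[507.83840608 -82.19970039 253.49725657] [178.86027823  42.54819772 178.27149785]
987
230 94 650.0 [-64.2 -52.7 -40.2]
238 179 650.0 [-69.9 -50.8 -34.3]
246 132 650.0 [-71.3 -51.8 -32.1]
254 133 650.0 [-72.6 -64.3 -31.8]
262 141 650.0 [-74.9 -39.8 -31.9]
270 69 651.0 [-72.9 -36.5 -31.8]
278 74 651.0 [-39.8 -36.2 -32.1]
286 79 651.0 [-39.7 -36.2 -32.1]
294 70 650.0 [-39.6 -36.1 -32.2]
302 16 651.0 [-38.4 -34.9 -31.7]
0Traceback (most recent call last):
  File "<stdin>", line 9, in <module>
    return _quantile_unchecked(
        a, q, axis, out, overwrite_input, method, keepdims, weights)
    return _ureduce(a,
                    func=_quantile_ureduce_func,
    ...<5 lines>...
                    overwrite_input=overwrite_input,
                    method=method)
    r = func(a, **kwargs)
    result = _quantile(arr,
                       quantiles=q,
    ...<2 lines>...
                       out=out,
                       weights=wgt)
    slices_having_nans = np.isnan(arr[-1, ...])
                                  ~~~^^^^^^^^^
IndexError: index -1 is out of bounds for axis 0 with size 0
```

View pics/w3.png

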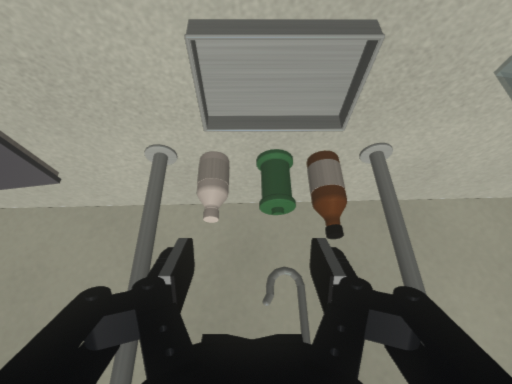

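The wrist view, from below, shows the hook at (268–305, 268–335), with the shank at y=-36 and the tip at y≈-71.5. So the seat is at (653,-52), which agrees with the deck fit. Next is the leaned push on the front wall with the fingers spread.

```bash
python3 -c "
from h import *
print(np.round(r.sense()['joint_pos'],1))
plan(([465,-52,100],[180,25,178.8]),([465,-52,0],[180,25,178.8]))"
```

```text
[ -28.2  -51.1  137.6   22.5   56.6 -123.1]
[0.136, 0.0272, 0.0841] [0.0146, 0.3063, -0.0047] | mm 162 deg 18
[0.2036, 0.0258, 0.1577] [0.0146, 0.3063, -0.0047] | mm 259 deg 18
```

```bash
python3 -m jog '[0.034,0.007,0.021,0.004,0.1,0, 0.068,0.014,0.042,0.007,0.2,0, 0.102,0.02,0.063,0.01,0.306,0, 0.136,0.027,0.084,0.015,0.306,0, 0.136,0.027,0.084,0.015,0.306,0]' 1
python3 -c "
from h import *
print(np.round(r.sense()['joint_pos'],1))
plan(([480,-52,50],[180,25,178.8]),([480,-52,0],[180,25,178.8]))"
```

```text
time: 8.82
tool_pos: [462.5, -49.8, 96.5]
tcp_rot: [179.8, 24.6, 178.7]
ft_force: [0.2, 0.4, 0.7]
finger_gap: 85.4
grip_force: 0.0
[ -18.1  -35.2  139.     9.    52.9 -110.8]
[0.0034, -0.002, 0.0496] [0.0032, -0.0064, -0.0023] | mm 50 deg 0
[0.0242, -0.0022, 0.095] [0.0032, -0.0064, -0.0023] | mm 98 deg 0
```

```bash
python3 -m jog '[0.003,-0.002,0.05,0,0,0, 0.015,-0.002,0.075,0,0,0, 0.024,-0.002,0.095,0,0,0, 0.024,-0.002,0.095,0,0,0]'
python3 -c "
from h import *
plan(([500,-52,0],[180,25,178.8]),([515,-52,0],[180,25,178.8]),([550,-52,0],[180,25,178.8]),([570,-52,0],[180,25,178.8]))"
```

```text
time: 9.32
tool_pos: [483.9, -54.0, 4.4]
tcp_rot: [179.9, 25.0, 178.6]
ft_force: [-0.0, 0.1, 0.1]
finger_gap: 85.3
grip_force: 0.0
[-0.0127, 0.0024, 0.0108] [0.001, -0.0, -0.0034] | mm 17 deg 0
[-0.0263, 0.0027, 0.0171] [0.001, -0.0, -0.0034] | mm 31 deg 0
[-0.058, 0.0036, 0.0319] [0.001, -0.0, -0.0034] | mm 66 deg 0
[-0.0761, 0.004, 0.0404] [0.001, -0.0, -0.0034] | mm 86 deg 0
```

```bash
python3 -m jog '[-0.013,0.002,0.0085,0,0,0, -0.022,0.002,0.0127,0,0,0, -0.031,0.002,0.017,0,0,0, -0.04,0.003,0.0212,0,0,0, -0.049,0.003,0.0255,0,0,0, -0.058,0.003,0.03,0,0,0, -0.067,0.003,0.034,0,0,0, -0.067,0.003,0.034,0,0,0]'
python3 - <<'E'
from h import *
for nm in("wrist","scene"):
    s=r.snapshot(nm); p,u,v=pts(s)
    t=(p[:,2]>22)&(p[:,2]<36)&(p[:,0]>565)&(p[:,0]<760)&(p[:,1]<90)&(p[:,1]>-180)
    print(t.sum(),rect(p[t]))
print(r.sense()["tool_pos"])
E
```

```text
time: 10.32
tool_pos: [559.8, -52.9, 2.0]
tcp_rot: [179.9, 25.1, 178.6]
ft_force: [0.7, -0.4, -1.0]
finger_gap: 85.6
grip_force: 0.0
395 (array([605.8, -48.1]), array([200.9,  88.5]), 88.0)
2 None
[559.04989854 -52.7481932    1.77059038]
```

Run:
```python
from h import *
s=r.snapshot("wrist"); p,u,v=pts(s)
t=(p[:,2]>24)&(p[:,2]<36)&(p[:,0]>500)&(p[:,0]<760)&(abs(p[:,1]+50)<130)&(abs(p[:,1]+50)>70)
print(t.sum(),rect(p[t]),np.percentile(p[t],[0,1,50,99,100],axis=0).round(1))
t=(p[:,2]>24)&(p[:,2]<36)&(p[:,0]>530)&(p[:,0]<760)&(abs(p[:,1]+50)<130)
print([(y,np.round(np.sort(p[t&(abs(p[:,1]-y)<6),0])[[0,1,-2,-1]],1)) for y in range(-140,40,20) if (t&(abs(p[:,1]-y)<6)).sum()>4])
```

```text
1340 (array([603. , -48.7]), array([202.3,  88.9]), 87.8) [[ 557.8 -148.3   24. ]
 [ 558.6 -146.8   24.1]
 [ 563.6   29.1   28.6]
 [ 571.    52.9   31.5]
 [ 651.4   54.    31.8]]
[(-140, array([557.8, 557.9, 571.3, 573.1])), (-100, array([530. , 530. , 563.3, 563.3])), (-80, array([558.9, 559.3, 563.9, 564.2])), (-60, array([559.7, 559.9, 564.6, 565.4])), (-40, array([560.6, 560.6, 565.5, 565.5])), (-20, array([560.7, 560.8, 566.1, 566.3])), (0, array([531. , 531. , 541.5, 541.8])), (20, array([561.4, 561.9, 565.3, 565.4]))]
```

```bash
python3 -m jog '[-0.007,0,0.003,0,0,0, -0.014,0,0.0065,0,0,0, -0.021,0,0.0097,0,0,0, -0.021,0,0.0097,0,0,0]'
python3 - <<'E'
from h import *
print(r.sense()["tool_pos"])
s=r.snapshot("wrist"); p,u,v=pts(s)
t=(p[:,2]>24)&(p[:,2]<36)&(p[:,0]>545)&(p[:,0]<760)&(abs(p[:,1]+50)<130)
print([(y,np.round(np.sort(p[t&(abs(p[:,1]-y)<6),0])[[0,1,-2,-1]],1)) for y in range(-140,40,20) if (t&(abs(p[:,1]-y)<6)).sum()>4])
plan(([480,-52,60],[180,25,178.8]))
E
```

```text
time: 10.98
tool_pos: [583.1, -53.4, 2.3]
tcp_rot: [179.9, 25.1, 178.6]
ft_force: [0.4, 0.5, 0.2]
finger_gap: 85.2
grip_force: 0.0
[583.06086974 -53.41046761   2.31298226]
[(-140, array([580.7, 580.7, 600.2, 600.6])), (-100, array([552.8, 552.8, 586.6, 586.8])), (-80, array([581.9, 582.7, 587.2, 587.3])), (-60, array([582.9, 582.9, 587.4, 587.7])), (-40, array([582.6, 582.8, 588.3, 588.6])), (-20, array([583.4, 583.6, 588.9, 589.7])), (0, array([555.3, 555.5, 566.2, 566.5])), (20, array([584.2, 584.5, 588.5, 588.9]))]
[0.0687, -0.0009, -0.0959] [0.0005, 0.002, -0.003] | mm 118 deg 0
```

The tray's front edge is at x≈583, so its centre is about (653,-48), yaw about -1.4°, within tolerance. Now I'll retreat and go to the rack.

```bash
python3 -m jog '[0.034,0,-0.048,0,0,0, 0.068,0,-0.096,0,0,0, 0.068,0,-0.096,0,0,0, 0.05,0,-0.14,0,0,0, 0.03,0,-0.18,0,0,0, 0.03,0,-0.18,0,0,0]'
python3 -c "
from h import *
print(np.round(r.sense()['joint_pos'],1))
plan(([510,120,190],[180,35,175]),([518,295,190],[180,45,170.3]))"
```

```text
time: 11.78
tool_pos: [481.8, -52.2, 158.5]
tcp_rot: [-179.9, 25.6, 178.7]
ft_force: [0.3, -0.1, 0.4]
finger_gap: 85.2
grip_force: 0.0
[ -17.4  -36.2  133.2    8.    58.5 -108.8]
[-0.0354, 0.1728, -0.0181] [0.0314, -0.1635, 0.0554] | mm 177 deg 10
[-0.0389, 0.3479, -0.0166] [0.0839, -0.3374, 0.1199] | mm 350 deg 21
```

```bash
python3 -m jog '[-0.012,0.055,-0.006,0.01,-0.05,0.02, -0.024,0.11,-0.012,0.02,-0.11,0.04, -0.035,0.165,-0.018,0.03,-0.16,0.055, -0.036,0.22,-0.018,0.05,-0.22,0.08, -0.037,0.27,-0.017,0.065,-0.27,0.1, -0.038,0.315,-0.017,0.075,-0.31,0.11, -0.039,0.348,-0.0166,0.084,-0.337,0.12, -0.039,0.348,-0.0166,0.084,-0.337,0.12]'
python3 - <<'E'
from h import *
print(np.round(r.sense()['joint_pos'],1))
for nm in ("scene","top","wrist"):
    s=r.snapshot(nm);p,u,v=pts(s)
    w=(p[:,0]>470)&(p[:,0]<610)&(p[:,1]>250)&(p[:,1]<340)&(p[:,2]>118)&(p[:,2]<148)
    if nm=="wrist": w&=p[:,2]<142
    print(nm,w.sum(),rect(p[w]),p[w].min(0) if w.any() else '',p[w].max(0) if w.any() else '')
plan(([517.7,295.3,115.6],[180,45,170.3]))
E
```

```text
time: 12.78
tool_pos: [513.8, 298.6, 182.3]
tcp_rot: [-179.9, 44.3, 170.6]
ft_force: [-0.3, -0.3, 0.2]
finger_gap: 85.4
grip_force: 0.0
[ 45.5 -12.1 120.8 -46.1  52.5 -12.1]
scene 94 (array([541.2, 292.2]), array([ 11.8, 110.5]), 78.7) [486.52812861 279.04346835 118.15936595] [595.87698012 306.22834858 147.70774018]
top 89 (array([539.4, 290.7]), array([ 10.1, 111. ]), 80.0) [484.55804872 277.91544866 123.88128367] [593.62378896 303.60288521 147.31623772]
wrist 1161 (array([537.1, 292.6]), array([  8.9, 111.6]), 79.9) [482.29993951 279.7720936  118.04602503] [591.82583889 305.93719755 141.97351651]
[0.0453, 0.0005, 0.0506] [0.0, -0.0121, 0.0002] | mm 68 deg 1
```

```bash
python3 -c "
from h import *
plan(([516.8,296.2,115.6],[180,45,169.8]))"
```

```text
[0.046, 0.0013, 0.0499] [0.0062, -0.0121, 0.0064] | mm 68 deg 1
```

```bash
python3 -m jog '[0.014,0.001,0.015,0.006,-0.012,0.006, 0.028,0.001,0.031,0.006,-0.012,0.006, 0.040,0.001,0.044,0.006,-0.012,0.006, 0.046,0.0013,0.050,0.006,-0.012,0.006, 0.046,0.0013,0.050,0.006,-0.012,0.006]'
python3 -m jog '[0,0,0,0,0,0, 0,0,0,0,0,0, 0,0,0,0,0,0, 0,0,0,0,0,0, 0,0,0,0,0,0, 0,0,0,0,0,0, 0,0,0,0,0,0, 0,0,0,0,0,0]' -1 60
```

```text
time: 13.55
tool_pos: [517.5, 295.9, 116.3]
tcp_rot: [180.0, 45.0, 169.7]
ft_force: [0.7, 1.6, 0.9]
finger_gap: 85.4
grip_force: 0.0
time: 14.55
tool_pos: [517.5, 297.3, 116.8]
tcp_rot: [179.9, 45.1, 169.7]
ft_force: [-1.7, 1.3, 2.5]
finger_gap: 7.1
grip_force: 58.5
```

```bash
python3 -m jog '[-0.007,0,-0.007,0,0,0, -0.018,0,-0.018,0,0,0, -0.032,0,-0.032,0,0,0, -0.046,0,-0.046,0,0,0, -0.060,0,-0.060,0,0,0, -0.074,0,-0.074,0,0,0, -0.085,0,-0.085,0,0,0, -0.085,0,-0.085,0,0,0]'
python3 - <<'E'
from h import *
s=r.sense(); print(s["ft_force"],s["wrist_torque"],s["tool_pos"],s["tcp_rot"])
G=s["tool_pos"]; R=Rt(s["tcp_rot"])
for nm in ("scene","top","wrist"):
    s=r.snapshot(nm);p,u,v=pts(s)
    if nm=="scene": save(dict(pixels=cv2.resize(s["pixels"][110:230,290:450],(640,480))),"s2")
    if nm=="wrist": save(s,"w4")
    w=(p[:,0]>470)&(p[:,0]<610)&(p[:,1]>250)&(p[:,1]<340)
    k=w&(p[:,2]>238)&(p[:,2]<270); print(nm,k.sum(),rect(p[k]))
    k=w&(p[:,2]>238)&(p[:,0]>520); print(np.round(p[k].mean(0)) if k.any() else '', np.round([np.percentile(p[k&(abs(p[:,0]-x)<5),2],90) if (k&(abs(p[:,0]-x)<5)).any() else 0 for x in range(530,600,10)]))
E
```

```text
time: 15.55
tool_pos: [517.9, 297.5, 239.1]
tcp_rot: [179.7, 45.2, 169.6]
ft_force: [-0.2, 0.6, -2.0]
finger_gap: 7.6
grip_force: 58.7
[-0.24562152  0.64001799 -1.98955889] [ 0.10356832  0.67203718 -0.00475074] [517.85221302 297.53033264 239.06678776] [179.69295342  45.17998695 169.59989664]
scene 219 (array([531.4, 308.8]), array([125.6,  67.7]), 3.1)
[558. 288. 256.] [266. 268. 264. 256. 256. 255. 256.]
top 176 (array([532.1, 296.1]), array([ 35.1, 123.7]), 89.2)
[555. 287. 254.] [261. 266. 264. 254. 256. 253. 255.]
wrist 5832 (array([506.2, 305.4]), array([69.1, 72.4]), 90.0)
[528. 293. 258.] [264. 265.   0.   0.   0.   0.   0.]
```

View pics/w4.png

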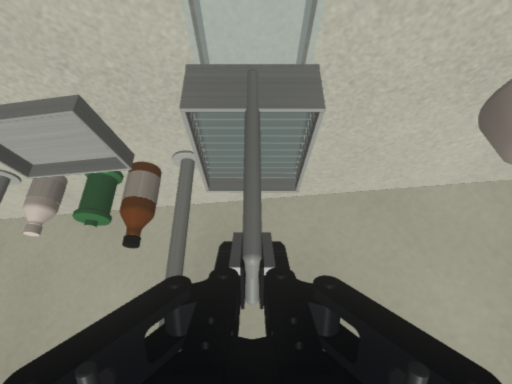

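The rack is lifted and upright in the grip. In the wrist picture the basket is at (182–324, 65–190), and the handle lies centred between the fingers at column 252. I'll carry it in front of the hook, keeping x low.

```bash
python3 -c "
from h import *
plan(([540,200,250],[180,45,172]),([540,100,258],[180,45,175]),([540,0,258],[180,45,177.5]),([540,-110,258],[180,45,178.8]))"
```

```text
[-0.0384, -0.0909, 0.018] [-0.0271, 0.0002, -0.0271] | mm 100 deg 2
[-0.0566, -0.1894, 0.0249] [-0.0641, 0.0002, -0.0641] | mm 199 deg 5
[-0.0691, -0.2878, 0.0374] [-0.095, 0.0002, -0.095] | mm 298 deg 8
[-0.0829, -0.396, 0.0512] [-0.111, 0.0002, -0.111] | mm 408 deg 9
```

```bash
python3 -m jog '[-0.015,-0.025,0.007,-0.008,0,-0.008, -0.027,-0.06,0.013,-0.018,0,-0.018, -0.0384,-0.095,0.018,-0.028,0,-0.028, -0.045,-0.13,0.0205,-0.041,0,-0.041, -0.052,-0.165,0.023,-0.055,0,-0.055, -0.058,-0.2,0.0265,-0.067,0,-0.067, -0.0625,-0.235,0.031,-0.079,0,-0.079, -0.067,-0.27,0.0353,-0.09,0,-0.09]'
python3 -c "
from h import *
print(np.round(r.sense()['joint_pos'],1))
plan(([540,-110,258],[180,45,178.8]))"
```

```text
time: 16.7
tool_pos: [539.9, 17.3, 257.3]
tcp_rot: [180.0, 45.0, 177.1]
ft_force: [0.5, -0.3, -3.3]
finger_gap: 7.0
grip_force: 58.8
[ -4.3 -48.3 136.9   1.5  46.4 -92. ]
[-0.0051, -0.1271, 0.004] [-0.0201, -0.0006, -0.0205] | mm 127 deg 2
```

```bash
python3 -m jog '[-0.001,-0.035,0.001,-0.005,0,-0.005, -0.0025,-0.07,0.002,-0.01,0,-0.01, -0.004,-0.1,0.003,-0.016,0,-0.016, -0.005,-0.12,0.004,-0.02,0,-0.02, -0.005,-0.127,0.004,-0.02,0,-0.02, -0.005,-0.127,0.004,-0.02,0,-0.02]'
python3 - <<'E'
from h import *
print(np.round(r.sense()['joint_pos'],1))
T=r.sense()["tool_pos"]; print(T)
for nm in ("scene","top"):
    s=r.snapshot(nm);p,u,v=pts(s)
    w=(p[:,0]>545)&(p[:,0]<640)&(abs(p[:,1]-T[1])<45)
    k=w&(p[:,2]>255)&(p[:,2]<300); print(nm,k.sum(),np.round(np.c_[[ [x,*(np.percentile(p[k&(abs(p[:,0]-x)<4)],80,axis=0)[1:])] for x in range(550,625,6) if (k&(abs(p[:,0]-x)<4)).any()]],1).tolist())
plan(([580,-110,258],[180,45,178.8]),([631,-110,258],[180,45,178.8]))
E
```

```text
time: 17.45
tool_pos: [540.1, -108.9, 258.3]
tcp_rot: [179.9, 45.0, 178.6]
ft_force: [0.1, 0.6, -1.2]
finger_gap: 6.9
grip_force: 58.8
[ -29.9  -44.   134.6   25.8   51.2 -127.9]
[ 540.13811643 -108.92909869  258.3336202 ]
scene 53 [[550.0, -107.3, 281.4], [556.0, -108.7, 286.9], [562.0, -108.1, 287.1], [568.0, -108.3, 285.6], [574.0, -108.8, 282.6], [580.0, -107.7, 275.9], [586.0, -108.0, 274.8], [592.0, -108.3, 274.6]]
top 68 [[550.0, -108.5, 277.4], [556.0, -107.9, 285.1], [562.0, -107.9, 287.2], [568.0, -108.0, 285.5], [574.0, -110.5, 281.2], [580.0, -108.0, 276.6], [586.0, -108.1, 275.7], [592.0, -108.7, 274.4], [598.0, -108.1, 274.9], [604.0, -108.2, 273.1], [610.0, -109.5, 274.5], [616.0, -108.2, 276.4]]
[-0.0274, -0.0011, 0.0287] [0.0005, 0.0004, -0.0014] | mm 40 deg 0
[-0.0634, 0.0, 0.0647] [0.0005, 0.0004, -0.0014] | mm 91 deg 0
```

Hump measured at (562,-108.3,283), an offset of (22, 0.6, 24.7) from the TCP, as expected. I'll go forward beside the hook.

```bash
python3 -m jog '[-0.012,0,0.013,0,0,0, -0.027,0,0.028,0,0,0, -0.042,0,0.043,0,0,0, -0.055,0,0.056,0,0,0, -0.0634,0,0.0647,0,0,0, -0.0634,0,0.0647,0,0,0]'
python3 - <<'E'
from h import *
print(np.round(r.sense()['joint_pos'],1))
s=r.snapshot("wrist"); save(s,"w5");p,u,v=pts(s)
h=(p[:,2]>222)&(p[:,2]<300)&(p[:,0]>635)&(p[:,0]<670)&(p[:,1]>-82)&(p[:,1]<-10)
for z in range(226,300,6):
    k=h&(abs(p[:,2]-z)<3)
    if k.any():
        y=np.sort(p[k,1]); print(z,k.sum(),np.round(np.median(p[k,0])),np.round([y[0],np.median(y),y[-1]],1))
plan(([631,-52.5,258],[180,45,178.8]),([631,-52.5,214.5],[180,45,178.8]))
E
```

```text
time: 18.3
tool_pos: [631.5, -109.3, 258.4]
tcp_rot: [179.9, 45.0, 178.8]
ft_force: [0.2, -0.3, -2.5]
finger_gap: 7.0
grip_force: 58.9
[ -23.2  -24.9  122.8   23.6   41.8 -124. ]
226 8 651.0 [-56.8 -52.6 -49.1]
232 261 650.0 [-66.3 -52.5 -37.7]
238 332 651.0 [-70.  -49.5 -34.9]
244 235 650.0 [-71.4 -41.2 -32.6]
250 236 650.0 [-71.9 -40.  -32.4]
256 247 650.0 [-74.2 -39.9 -32.3]
262 268 650.0 [-75.6 -66.4 -32.1]
268 158 651.0 [-74.5 -37.7 -32. ]
274 145 651.0 [-40.2 -37.1 -31.9]
280 150 651.0 [-40.1 -37.2 -32.2]
286 106 650.0 [-40.1 -36.2 -32.2]
292 3 651.0 [-34.  -33.1 -32.6]
[0.0011, 0.057, -0.0006] [0.0014, 0.0005, -0.0004] | mm 57 deg 0
[0.0319, 0.0569, 0.0301] [0.0014, 0.0005, -0.0004] | mm 72 deg 0
```

View pics/w5.png

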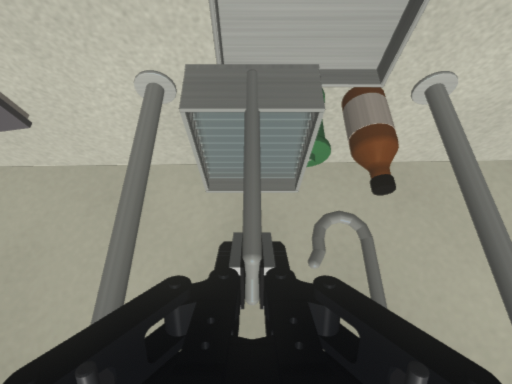

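The picture shows the hook at (312–385, 212–305), right of the handle. Its tip tops out at about 270 mm and the hump's underside is at 278 mm, so it clears. I'll enter sideways slowly.

```bash
python3 -m jog '[0,0.01,0,0,0,0, 0,0.02,0,0,0,0, 0,0.03,0,0,0,0, 0.0005,0.04,0,0,0,0, 0.001,0.048,-0.0005,0,0,0, 0.001,0.054,-0.0005,0,0,0, 0.001,0.0565,-0.0005,0,0,0, 0.001,0.0565,-0.0005,0,0,0]'
```

```text
time: 19.35
tool_pos: [631.4, -54.2, 258.5]
tcp_rot: [179.9, 45.1, 178.7]
ft_force: [0.9, 0.3, -1.3]
finger_gap: 7.4
grip_force: 58.8
```

```bash
python3 -m jog '[0.006,0.001,0.006,0,0,0, 0.012,0.001,0.012,0,0,0, 0.018,0.001,0.018,0,0,0, 0.024,0.001,0.024,0,0,0, 0.028,0.001,0.028,0,0,0, 0.030,0.001,0.030,0,0,0, 0.031,0.001,0.031,0,0,0, 0.031,0.001,0.031,0,0,0]'
python3 -c "
from h import *
s=r.sense();print(s['tool_pos'],s['ft_force'],s['wrist_torque'])"
```

```text
time: 20.35
tool_pos: [631.9, -53.3, 215.8]
tcp_rot: [179.9, 45.2, 178.7]
ft_force: [-3.7, 1.7, 2.7]
finger_gap: 7.2
grip_force: 59.0
[631.90167457 -53.32644677 215.77689835] [-3.72821666  1.72032003  2.74819774] [0.12710325 0.41670474 0.14066427]
```

Wrist force went from about -2 N to +2.7 N at the expected height, so the handle is on the hook. I'll open and back out along the tool axis.

```bash
python3 -m jog '[0,0,0,0,0,0, 0,0,0,0,0,0, 0,0,0,0,0,0, 0,0,0,0,0,0]' 0.3
python3 -m jog '[0,0,-0.01,0,0,0, 0,0,-0.025,0,0,0, 0,0,-0.045,0,0,0, 0,0,-0.065,0,0,0, 0,0,-0.085,0,0,0, 0,0,-0.1,0,0,0, 0,0,-0.1,0,0,0, 0,0,-0.1,0,0,0]'
python3 - <<'E'
from h import *
def tray(s):
    p,u,v=pts(s)
    t=(p[:,2]>24)&(p[:,2]<36)&(p[:,0]>560)&(p[:,0]<760)&(abs(p[:,1]+50)<130); print("tray",t.sum(),rect(p[t]))
    return p
s=r.snapshot("wrist"); save(s,"w6");p=tray(s)
k=(p[:,2]>205)&(p[:,2]<260)&(abs(p[:,1]+52)<9)&(p[:,0]>590)&(p[:,0]<720); print(rect(p[k]))
print([(x,np.round(np.percentile(p[k&(abs(p[:,0]-x)<4),2],95),1)) for x in range(595,720,6) if (k&(abs(p[:,0]-x)<4)).sum()>2])
print(r.sense()["ft_force"])
E
```

```text
time: 20.85
tool_pos: [631.4, -53.3, 214.6]
tcp_rot: [179.9, 45.1, 178.7]
ft_force: [-0.2, -0.4, -0.1]
finger_gap: 55.7
grip_force: 0.0
time: 21.85
tool_pos: [560.6, -51.8, 285.1]
tcp_rot: [179.9, 45.1, 178.7]
ft_force: [0.2, 0.8, 0.1]
finger_gap: 55.9
grip_force: 0.0
tray 3031 (array([671.1, -54.1]), array([246.4, 177.7]), 89.5)
(array([650.9, -51.8]), array([ 17. , 109.8]), 89.1)
[(595, np.float64(230.9)), (601, np.float64(232.5)), (607, np.float64(233.1)), (613, np.float64(233.2)), (619, np.float64(233.0)), (625, np.float64(233.0)), (631, np.float64(233.2)), (637, np.float64(237.2)), (643, np.float64(242.9)), (649, np.float64(244.5)), (655, np.float64(245.0)), (661, np.float64(244.5)), (691, np.float64(233.4)), (697, np.float64(233.4)), (703, np.float64(233.3))]
[-0.12506063 -0.55134965 -0.48138188]
```

View pics/w6.png

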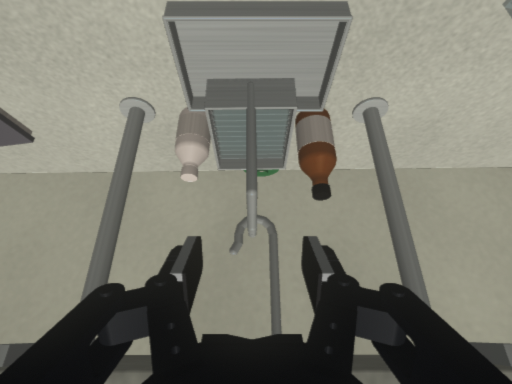

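The rack hangs by its hump in the bend at (252,225): level, hump axis about 240 mm, x≈653, and the gripper is clear. I'll check the tray and that the rack is still, then hand in.

```bash
python3 -m jog '[0,0,-0.01,0,0,0, 0,0,-0.015,0,0,0, 0,0,-0.015,0,0,0, 0,0,-0.015,0,0,0, 0,0,-0.015,0,0,0, 0,0,-0.015,0,0,0, 0,0,-0.015,0,0,0, 0,0,-0.015,0,0,0]'
python3 - <<'E'
from h import *
for i in range(2):
    p,u,v=pts(r.snapshot("wrist"))
    t=(p[:,2]>25)&(p[:,2]<35)&(p[:,0]>560)&(p[:,0]<727)&(abs(p[:,1]+50)<108); print("tray",t.sum(),rect(p[t]))
    k=(p[:,2]>205)&(p[:,2]<260)&(abs(p[:,1]+52)<9)&(p[:,0]>590)&(p[:,0]<720); print(rect(p[k]),p[k,2].max())
E
```

```text
time: 22.9
tool_pos: [550.0, -51.5, 295.7]
tcp_rot: [179.9, 45.1, 178.7]
ft_force: [-0.0, 0.4, 0.5]
finger_gap: 55.4
grip_force: 0.0
tray 2175 (array([654. , -49.3]), array([203. , 142.3]), 88.8)
(array([651.7, -52.1]), array([ 16.9, 111.9]), 88.9) 245.47668782617117
tray 2187 (array([654.3, -49.3]), array([202.9, 142.2]), 88.7)
(array([650.9, -52.1]), array([ 16.9, 110.5]), 88.7) 245.66226351901253
```

```bash
python3 -c "
from bench import r
print(r.hand_in())"
```

```text
the job is handed in; nothing more can be done
None
```

I handed the job in at about 23 s: the steel tray measured about 3 mm off centre under the hook and square to the shelf, and the rack hung level and still by its hump, clear of the gripper; the hand-in call returned no verdict.

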